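Portion brass balls for bag handles into the tub and lift it off the scale

TASK

Use the scoop to gather at least three of the four brass balls from the trough and tip them into the tub on the scale, then stand the scoop back level in the trough and let go of it. Finally lift the tub with its balls about 10 cm straight up off the scale and finish while holding it there, level and still, touching nothing but your gripper; leave the other things on the bench where they are.

Things in the scene. Friction and masses are not known exactly. Their poses are not given: they have to be found in the camera images.
- trough_floor (a point): Centre of the inner floor of a fixed sheet-metal trough. Floor 240 mm (x) by 58 mm (y), 3 mm above the bench; all four walls lean outwards 35 degrees and rise 40 mm above the floor (mouth about 296 x 114 mm). Its x axis runs along the trough and points away from the robot; z up.
- scoop_grip (a point): Centre of the upright wooden grip, 26 (x) x 28 (y) x 72 mm, of a loose open steel scoop (160 g) that stands level at the far end of the trough, its mouth towards the balls and the robot. Grip top 32 mm above, scoop underside 100 mm below this point; the grip's steel post goes down to the underside and reaches 9 mm behind it (+x). x axis: from mouth to back; z up.
- scoop_lip (a point): Middle of the scoop's front edge, on its underside (86 mm ahead of and 100 mm below scoop_grip; same axes). The floor plate, 2 mm thick and 54 mm wide, runs 75 mm back from here to a 30 mm high back wall; side walls 29 mm high begin 23 mm behind the edge and narrow from 50 mm apart there to 35 mm at the back.
- ball0_center (a point): Centre of a loose brass ball, 18 mm diameter, 12 g. Four such balls lie on the trough floor between the scoop and the near (-x) end wall; polished and slippery, they roll easily.
- ball1_center (a point): Centre of a loose brass ball, 18 mm diameter, 12 g. Four such balls lie on the trough floor between the scoop and the near (-x) end wall; polished and slippery, they roll easily.
- ball2_center (a point): Centre of a loose brass ball, 18 mm diameter, 12 g. Four such balls lie on the trough floor between the scoop and the near (-x) end wall; polished and slippery, they roll easily.
- ball3_center (a point): Centre of a loose brass ball, 18 mm diameter, 12 g. Four such balls lie on the trough floor between the scoop and the near (-x) end wall; polished and slippery, they roll easily.
- scale_top (a point): Centre of the steel platform of a fixed bench scale, on its top, 45 mm above the bench. Platform 140 mm (x) x 145 mm (y); grey scale body 220 x 160 mm, its display on the robot's side.
- tub_center (a point): Centre (half-way up) of a loose open-topped aluminium tub on the scale platform: 112 mm long (x) x 64 mm wide (y) x 60 mm high, walls and floor 3 mm, about 180 g. Its underside is 30 mm below this point. Grasp it across the 64 mm width. z up.
- tape: Bystander, leave alone: roll of brown paper tape lying flat, 72 mm across, 22 mm high. Origin at its underside.
- glue: Bystander, leave alone: amber glue bottle with a red nozzle, 68 mm across, 190 mm high. Origin at its underside.
- mallet: Bystander, leave alone: wooden mallet lying down, head 100 mm long. Origin at its underside.
- buckle: Bystander, leave alone: flat brass belt buckle, 60 x 57 mm. Origin at its underside.
- jar: Bystander, leave alone: white jar with a black cap, 60 mm across, 85 mm high. Origin at its underside.
- awl: Bystander, leave alone: wood-handled awl lying down, 160 mm long.
Not all that is in view belongs to the job. What is shaped like the part that bears tub_center but green is not meant. Leave any purple look-alike of the part that bears scoop_grip alone.

How it is judged:
By the outcome, as a careful person would: the job done as asked, in the order asked, and still so for the second after the job is handed in, while the arm keeps its last pose, push and grip.
It also fails if it takes over 72 s, if anything falls off the work surface, if the arm or the gripper's body presses on something with over 40 N, if the wrist force passes 120 N, or if a joint passes its speed limit or range.

ROBOT

A 6-joint arm with a two-finger parallel gripper is mounted at the origin on the work surface. World frame = base frame: x ahead of the robot, y to its left, z up, the work surface at z = 0. Lengths are in mm, angles in rad, forces in N, time in s.
With the tool pointing down it reaches from about 275 to 825 mm from the base axis. Payload 4.9 kg.
Tool frame: the origin (TCP) lies at the very end of the fingers, on their centre line; the grasp point (between the pads) lies 19 mm behind it; z points along the fingers, y is the line along which they close (so a half turn about z gives the same grasp; the last joint's range is limited). The gripper opens to 85 mm and grips with 20 to 120 N. Pads are 22 mm wide; open, the fingers measure 114 mm over their backs; the gripper's body (76 mm by 85 mm) begins 54 mm behind the grasp point. The pads swing forward as they close: fully open they stand 13 mm farther back than shut.
Start: joints at [-1.38, 0.326, -0.193, 1.052, 0, 1.437], TCP at [175.528, -521.257, 231.281] pointing down, gripper open.
Joint ranges: [-2.65, 2.65], [-0.97, 1.79], [-1.3, 1.35], [-1.93, 2.1], [-1.47, 1.37], [-3.14, 3.14]. Speed limits (rad/s): [2.57, 2.57, 3.14, 3.14, 3.14, 3.14].

INTERFACE

Orientations are given as [roll, pitch, yaw] about the fixed x, y, z axes, in that order (R = Rz(yaw) Ry(pitch) Rx(roll)).
In Python, from bench import bot, solve_ik, imaging gives the robot as it stands. Calls block until the motion is done:
- bot.move_ptp(position, orientation): joint-space move of the TCP to a pose.
- bot.movel(position, rot=None, max_speed=150, threshold=None): straight line of the TCP; rot=None keeps the orientation; max_speed is the mean speed in mm/s. With threshold (N) it stops when the force on the tool has changed by that much, and returns True; else False.
- bot.move_j(angles): joint-space move.
- bot.grip(opening, effort=None): opening from 0.0 (shut) to 1.0 (fully open); effort is the grip in N (None keeps the last); returns when the fingers have stopped.
- bot.dwell(seconds).
- solve_ik(position, orientation): joint angles nearest the present ones, or None.
- bot.get_state(): the state.
- imaging.capture(name): name is "scene" or "top"; returns the picture (384x512x3 uint8, blue, green, red); there is no depth.
- imaging.camera_model(name): a dict with "K" (3x3 intrinsics, pixels), "k1" (the pictures are not rectified: a ray, as slopes to the right and down, at radius r is drawn at 1 + k1 r^2 times it, then the intrinsics apply), "position" and "rotation" of the camera in the world. Camera axes: x right, y up, looking along -z (the intrinsics and any distortion apply to the point x, -y, -z); pixel columns grow to the right and rows downward; lengths in mm; the calibration is good to about 2 mm. A picture is of the moment at which its call begins. camera_model takes no time and is no camera call.
A pose or a line that the arm cannot do raises bot.IKError and nothing moves.
- bot.sign_off(): hands the job in; it is judged then, once.
The state is a dict: "t": time; "qpos": joint angles; "joint_velocities": joint speeds; "effort": joint torques, N m; "tcp_pos": TCP position; "orientation": TCP orientation; "contact_force": force on the tool from outside, world axes, zero at the start; "wrist_torque": the same for the moment, N m; "opening": opening from 0.0 (shut) to 1.0 (fully open); "gripper_force": force on a finger pad.
Only numpy, scipy, OpenCV 4.12 (cv2) and the standard library are available. Lean on these libraries where they do the work, as an engineer would, in place of code of your own. Each camera call takes 0.05 s, during which the arm holds its last target. There are 200 camera calls.

## Working session

There is one attempt and no reset: what is moved stays moved. The work goes in short steps, each a Python script; the robot and the scene stay as the last script left them, time stands still between calls to the robot, and variables do not carry over. Pictures are saved under pics/ and viewed, at most 13 in all, crops included, and the job is handed in when it is done.

```bash
ls; mkdir -p pics; python3 - <<'E'
from bench import bot, solve_ik, imaging
import cv2
for n in("scene","top"):
    im=imaging.capture(n); cv2.imwrite(f"pics/{n}0.png",im)
    m=imaging.camera_model(n); print(n,m)
s=bot.get_state(); print(s)
E
```

```text
pics
scene {'K': array([[458.99174508,   0.        , 258.15096865],
       [  0.        , 458.99174508, 190.27098462],
       [  0.        ,   0.        ,   1.        ]]), 'k1': -0.06736428570577524, 'position': array([1221.51739714,  144.4582079 , 1173.12527989]), 'rotation': array([0.55630459, 0.00555488, 1.77158698])}
top {'K': array([[388.2466138 ,   0.        , 256.77896385],
       [  0.        , 388.2466138 , 193.25893846],
       [  0.        ,   0.        ,   1.        ]]), 'k1': -0.0596707585512204, 'position': array([ 398.20247103,   15.37123692, 1130.95409068]), 'rotation': array([ 0.13974052, -0.01971733, -1.59504531])}
{'t': 0.1, 'qpos': array([-1.38020029e+00,  3.26862732e-01, -1.93471530e-01,  1.05198319e+00,
        1.32148403e-06,  1.43661495e+00]), 'joint_velocities': array([-0.00130427, -0.00102213,  0.00152914, -0.00058313, -0.00075477,
        0.00106963]), 'effort': array([ 1.03826023e-03, -4.44240403e+01,  2.63036728e+01,  7.91548518e-03,
       -8.40282860e-05, -2.28858681e-06]), 'tcp_pos': array([ 175.42795125, -520.73818375,  230.58864381]), 'orientation': array([-3.14008538e+00, -2.04803959e-04,  3.24777253e-01]), 'contact_force': array([ 0.08618221,  0.22525187, -0.02448543]), 'wrist_torque': array([ 0.01715034,  0.00788285, -0.04068675]), 'gripper_force': 0.0, 'opening': 0.9994044798336207}
```

View pics/scene0.png

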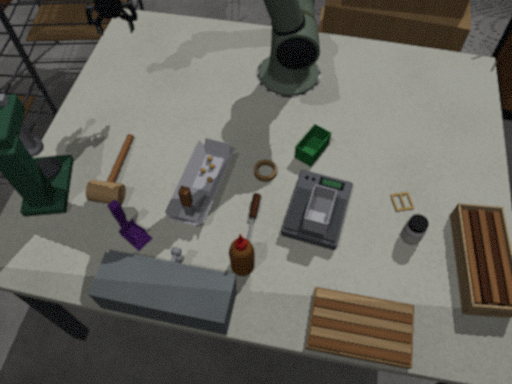

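View pics/top0.png

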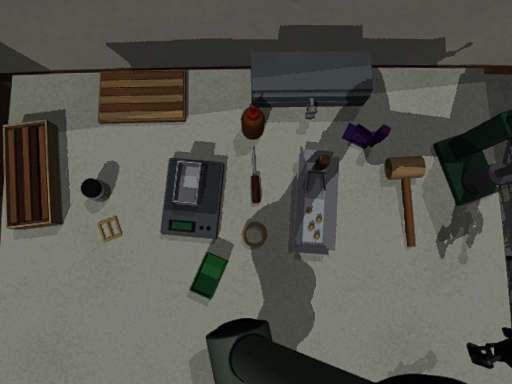

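The pictures show these candidates:
- **Scoop:** the brown-gripped scoop in the trough at top (322,160) / scene (186,197). The purple look-alike is at top (365,135).
- **Tub:** the grey tub on the scale at top (187,183) / scene (320,207). The green look-alike is at top (209,275).
- **Balls:** four, at about top (308–320, 210–235).

I choose the brown-gripped scoop and the grey tub, and check both in one close crop.

```bash
cat > h.py <<'E'
import numpy as np, cv2
from scipy.spatial.transform import Rotation as Rt
from bench import bot, solve_ik, imaging
def ray(n,px):
    m=imaging.camera_model(n); K=m["K"]
    p=cv2.undistortPoints(np.array([[px]],float),K,np.array([m["k1"],0,0,0,0.]))[0,0]
    R=Rt.from_euler("xyz",m["rotation"]).as_matrix()
    d=R@np.array([p[0],-p[1],-1.]); return np.array(m["position"]),d/np.linalg.norm(d)
def onz(n,px,z):
    o,d=ray(n,px); return o+d*(z-o[2])/d[2]
def pix(n,P):
    m=imaging.camera_model(n); R=Rt.from_euler("xyz",m["rotation"]).as_matrix()
    c=R.T@(np.array(P,float)-m["position"]); q=np.array([c[0],-c[1],-c[2]])
    return cv2.projectPoints(q[None],np.zeros(3),np.zeros(3),m["K"],np.array([m["k1"],0,0,0,0.]))[0][0,0]
def tri(p1,p2):
    (o1,d1),(o2,d2)=ray("scene",p1),ray("top",p2)
    A=np.c_[d1,-d2]; s=np.linalg.lstsq(A,o2-o1,rcond=None)[0]
    a,b=o1+s[0]*d1,o2+s[1]*d2; return (a+b)/2,np.linalg.norm(a-b)
E
python3 - <<'E'
import cv2,numpy as np
t=cv2.imread("pics/top0.png"); s=cv2.imread("pics/scene0.png")
f=lambda im,x,y,w,h,k:cv2.resize(im[y:y+h,x:x+w],None,fx=k,fy=k,interpolation=cv2.INTER_CUBIC)
a=f(t,285,140,60,120,5);b=f(s,160,130,80,100,5);c=f(t,155,150,75,95,4)[:,:]
W=np.zeros((600,800,3),np.uint8); W[:600,:300]=a; W[:500,300:700]=b
cv2.imwrite("pics/crop1.png",W)
d=f(s,275,165,85,90,4.5);W=np.zeros((420,700,3),np.uint8);W[:380,:300]=c;W[:d.shape[0],310:310+d.shape[1]]=d
cv2.imwrite("pics/crop2.png",W)
E
```

```text
(no output)
```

View pics/crop1.png

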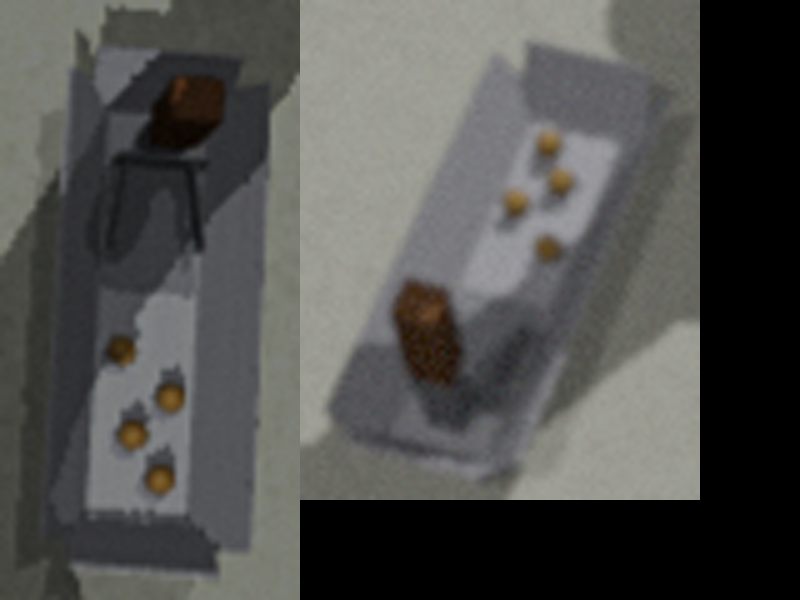

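View pics/crop2.png

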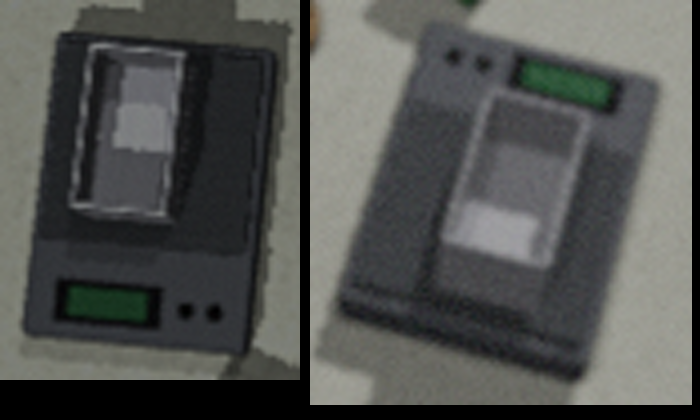

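Crop 1 shows the brown-gripped scoop at the far end of the trough, with its grip top at crop (197,99), and the four balls. Crop 2 shows the open aluminium tub on the platform, rim corners at about (93,46), (185,54), (168,218) and (72,207). Both choices hold, so next I compute the positions.

```bash
cat > m.py <<'E'
from h import *
np.set_printoptions(precision=1,suppress=True)
T=lambda x,y:(285+(x+.5)/5-.5,140+(y+.5)/5-.5)
S=lambda x,y:(160+(x-300+.5)/5-.5,130+(y+.5)/5-.5)
g1=onz("top",T(197,99),135); g2=onz("scene",S(424,302),135)
print("grip",g1,g2,tri(S(424,302),T(197,99)))
e=[onz("top",T(*p),43) for p in((143,568),(168,53),(57,300),(259,320))]
print("rim",e,np.linalg.norm(e[1]-e[0]),(e[0]+e[1])/2,(e[2]+e[3])/2, np.arctan2(*(e[1]-e[0])[[1,0]]))
f=[onz("top",T(*p),3) for p in((85,513),(188,520))];print("floor near",f)
e=[onz("scene",S(*p),43) for p in((527,43),(655,75),(343,430),(475,470))]
print("scene rim ends",e)
im=cv2.imread("pics/top0.png");ims=cv2.imread("pics/scene0.png")
def balls(im,x,y,w,h):
    c=im[y:y+h,x:x+w].astype(int); m=((c[...,2]-c[...,0])>45).astype(np.uint8)
    n,l,st,ce=cv2.connectedComponentsWithStats(m)
    return [(ce[i]+[x,y],st[i,4]) for i in range(1,n) if st[i,4]>3]
for p,a in balls(im,295,200,40,45): print("top ball",p,a,onz("top",p,12))
for p,a in balls(ims,195,150,25,35): print("sc ball",p,a,onz("scene",p,12))
C=lambda x,y:(155+(x+.5)/4-.5,150+(y+.5)/4-.5)
q=[onz("top",C(*p),105) for p in((93,46),(185,54),(168,218),(72,207))]
c=sum(q)/4;print("tub",q,c,np.linalg.norm(q[0]-q[3]),np.linalg.norm(q[0]-q[1]))
v=q[0]+q[1]-q[2]-q[3];print("yaw",np.arctan2(v[1],v[0]))
D=lambda x,y:(275+(x-310+.5)/4.5-.5,165+(y+.5)/4.5-.5)
q=[onz("scene",D(*p),105) for p in((488,93),(590,112),(547,268),(443,245))]
print("tub sc",sum(q)/4,np.linalg.norm(q[0]-q[3]),np.linalg.norm(q[0]-q[1]))
q=[onz("top",C(*p),45) for p in((60,33),(272,50),(245,352),(25,330))]
print("scale body",q)
E
python3 m.py
```

```text
grip [ 624.2 -187.2  135. ] [ 627.9 -183.3  135. ] (array([ 625. , -186.6,  129.9]), np.float64(3.2155394870479785))
rim [array([ 378.8, -162.9,   43. ]), array([ 672.6, -190.4,   43. ]), array([ 530.2, -120.4,   43. ]), array([ 516.2, -235.1,   43. ])] 295.0800668049238 [ 525.7 -176.6   43. ] [ 523.2 -177.7   43. ] -0.09349466467396197
floor near [array([ 410.5, -137. ,    3. ]), array([ 404.9, -196.8,    3. ])]
scene rim ends [array([ 378.8, -203.1,   43. ]), array([ 387.8, -118.7,   43. ]), array([ 666. , -233.4,   43. ]), array([ 675.8, -153.4,   43. ])]
top ball [310.  210.2] 5 [ 502.  -163.9   12. ]
top ball [318.7 219.1] 18 [ 475.5 -188.2   12. ]
top ball [311.1 226.6] 17 [ 454.5 -165.1   12. ]
top ball [316.5 235.5] 16 [ 428.4 -179.6   12. ]
sc ball [209.  158.2] 10 [ 429.9 -179.8   12. ]
sc ball [211.5 165.5] 12 [ 455.3 -165.1   12. ]
sc ball [202.7 169.9] 9 [ 476.5 -187.6   12. ]
sc ball [209. 179.] 7 [ 505.1 -159.9   12. ]
tub [array([634.1, 202.3, 105. ]), array([627.2, 140.3, 105. ]), array([516.3, 152. , 105. ]), array([525. , 215.8, 105. ])] [575.7 177.6 105. ] 109.87067696402276 62.40711257242829
yaw -0.11381963655544917
tub sc [581.8 180.  105. ] 110.62979639349739 63.01224771451369
scale body [array([657.9, 237. ,  45. ]), array([642.2,  85.6,  45. ]), array([428.4, 106.9,  45. ]), array([446.9, 259.9,  45. ])]
```

```bash
cat >> h.py <<'E'
YAW=-0.103; A=-np.pi/2
def tcp(lip,th,psi=YAW,off=(86,0,81),a=A):
    """TCP pose for scoop lip point, mouth-up tilt th, scoop yaw psi"""
    Rs=Rt.from_euler("ZY",[psi,th]); R=Rs*Rt.from_euler("zx",[0,np.pi])if 0 else Rs*Rt.from_euler("Z",a)*Rt.from_euler("X",np.pi)
    return np.array(lip)+Rs.apply(off), R.as_euler("xyz")
def tr(x,y=0,z=0,c=(526.5,-177,3),psi=YAW):
    return np.array(c)+Rt.from_euler("Z",psi).apply([x,y,z])
def show(*k):
    s=bot.get_state(); print("t%.1f"%s["t"],"tcp",s["tcp_pos"].round(1),"rpy",s["orientation"].round(3),"F",s["contact_force"].round(1),"op",round(s["opening"],3),"gf",round(s["gripper_force"],1),*k); return s
E
python3 - <<'E'
from h import *
import h
for a in(np.pi/2,-np.pi/2):
    print(a)
    for n,(l,th) in dict(grasp=(tr(13),0),pushed=(tr(-119),0),up=(tr(-105,0,30),.4),hi=(tr(-105,0,200),.35),mid=((480,0,200),.35),
      over=((601,175,180),.3),lev=((601,175,120),.05),pour=((601,175,120),-.7)).items():
        p,r=tcp(l,th,a=a); q=solve_ik(p,r); print(n,p.round(),None if q is None else np.round(q,2))
E
```

```text
1.5707963267948966
grasp [ 625. -187.   84.] [-0.4   0.63 -0.09  0.85  0.    1.27]
pushed [ 494. -174.   84.] [-0.48  0.43 -0.46  0.68  0.    1.19]
up [ 532. -178.   74.] [-0.39  0.79  0.1   1.26 -0.11  1.3 ]
hi [ 530. -177.  250.] [-0.4   0.62  0.26  1.55 -0.1   1.29]
mid [588. -11. 247.] [-0.14  0.69  0.38  1.61 -0.01  1.54]
over [707. 164. 232.] [0.1  1.04 1.05 1.87 0.06 1.77]
lev [690. 166. 197.] [0.13 0.7  0.33 1.25 0.01 1.8 ]
pour [615. 174. 237.] [ 0.27  0.13 -0.71  0.07 -0.24  1.86]
-1.5707963267948966
grasp [ 625. -187.   84.] [-0.4   0.63 -0.09  0.85  0.   -1.87]
pushed [ 494. -174.   84.] [-0.48  0.43 -0.46  0.68  0.   -1.95]
up [ 532. -178.   74.] [-0.39  0.79  0.1   1.26 -0.11 -1.84]
hi [ 530. -177.  250.] [-0.4   0.62  0.26  1.55 -0.1  -1.85]
mid [588. -11. 247.] [-0.14  0.69  0.38  1.61 -0.01 -1.6 ]
over [707. 164. 232.] [ 0.1   1.04  1.05  1.87  0.06 -1.38]
lev [690. 166. 197.] [ 0.13  0.7   0.33  1.25  0.01 -1.34]
pour [615. 174. 237.] [ 0.27  0.13 -0.71  0.07 -0.24 -1.28]
```

```bash
sed -i 's/A=-np.pi\/2/A=np.pi\/2/' h.py; python3 - <<'E'
from h import *
g=np.array([625.5,-186.3,0])
_,r=tcp(tr(13),0)
bot.move_ptp(g+[0,0,200],r); show()
bot.movel(g+[0,0,84],max_speed=120,threshold=15); show()
bot.grip(0.0,100); show()
cv2.imwrite("pics/g_top.png",imaging.capture("top"));cv2.imwrite("pics/g_sc.png",imaging.capture("scene"))
a=cv2.imread("pics/g_top.png")[130:260,270:360];b=cv2.imread("pics/g_sc.png")[130:230,150:240]
W=np.zeros((520,800,3),np.uint8);W[:,:360]=cv2.resize(a,(360,520),interpolation=2);W[:440,380:776]=cv2.resize(b,(396,440),interpolation=2)
cv2.imwrite("pics/g.png",W)
E
```

```text
t2.1 tcp [ 625.1 -187.5  200.2] rpy [3.141 0.    1.466] F [-0.3 -0.8  0.2] op 1.0 gf 0.0
t3.2 tcp [ 626.2 -186.6   84.9] rpy [3.14  0.    1.468] F [ 0.3 -0.6  1. ] op 0.998 gf 0.0
t3.8 tcp [ 625.6 -186.4   84.4] rpy [3.141 0.    1.468] F [-1.  -0.2  3.1] op 0.294 gf 98.2
```

View pics/g.png

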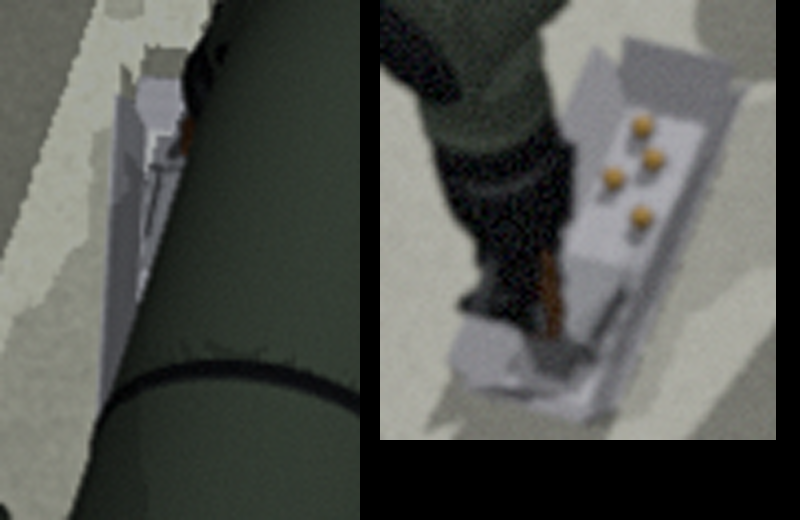

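The scene view shows the scoop gripped between the pads by its brown grip, with all four balls still near the robot-side end at crop (615–655, 125–220). Now I push.

```bash
python3 - <<'E'
from h import *
s=bot.get_state(); p0=s["tcp_pos"].copy(); u=Rt.from_euler("Z",YAW).apply([1,0,0])
xg=(p0-tr(0))@u; lip=xg-86; print("lip x",lip, "y",(p0-tr(0))@Rt.from_euler("Z",YAW).apply([0,1,0]))
base=p0.copy(); base[2]=84.6
for x,v in((-30,60),(-70,50),(-100,40)):
    r=bot.movel(base+u*(x-lip),max_speed=v,threshold=20); show(x,r)
r=bot.movel(base+u*(-119-lip),max_speed=20,threshold=18); s=show(r)
print("lip now",(s["tcp_pos"]-tr(0))@u-86)
cv2.imwrite("pics/p_sc.png",imaging.capture("scene"))
b=cv2.imread("pics/p_sc.png")[110:220,150:250]
cv2.imwrite("pics/p.png",cv2.resize(b,(545,600),interpolation=2))
E
```

```text
lip x 13.565621804780633 y 0.8598246385970506
t4.8 tcp [ 581.2 -181.7   84.5] rpy [-3.139 -0.     1.468] F [-2.7  0.6  4.2] op 0.293 gf 98.4 -30 False
t5.8 tcp [ 542.3 -177.8   84.5] rpy [-3.141 -0.     1.468] F [ 0.4  0.  -0.6] op 0.293 gf 97.9 -70 False
t6.7 tcp [ 512.9 -174.8   84.7] rpy [3.141 0.    1.468] F [-0.3  0.2 -1.4] op 0.292 gf 98.0 -100 False
t7.8 tcp [ 493.9 -172.8   84.6] rpy [3.141 0.    1.468] F [ 0.4  0.3 -2.1] op 0.294 gf 98.1 False
lip now -118.86287856788158
```

View pics/p.png

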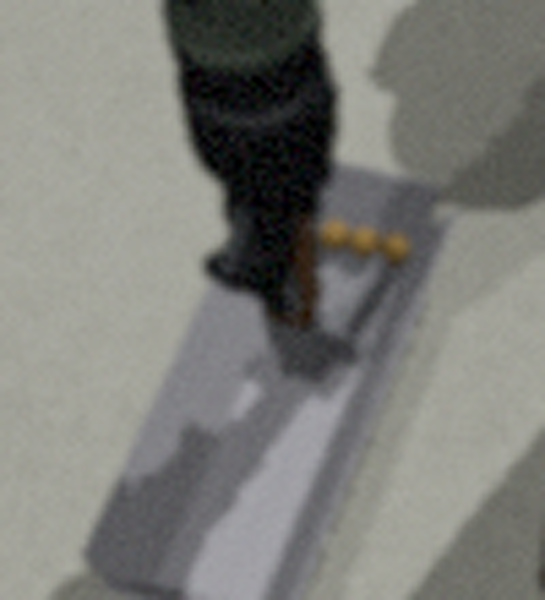

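The near end shows three balls in a row at crop (335,235), (365,240) and (397,247). The fourth is hidden by the gripper. I check where they sit relative to the lip.

```bash
python3 - <<'E'
from h import *
u=Rt.from_euler("Z",YAW)
for p in((335,235),(365,240),(397,247)):
    q=(150+p[0]/5.45-.4,110+p[1]/5.45-.4)
    for z in(12,14,20): print(z,u.inv().apply(onz("scene",q,z)-tr(0)).round(1))
E
```

```text
12 [-117.6  -14.     9. ]
14 [-116.3  -13.3   11. ]
20 [-112.3  -11.2   17. ]
12 [-119.4    3.9    9. ]
14 [-118.     4.5   11. ]
20 [-114.     6.5   17. ]
12 [-120.1   23.2    9. ]
14 [-118.8   23.8   11. ]
20 [-114.7   25.7   17. ]
```

```bash
python3 - <<'E'
from h import *
s=bot.get_state(); u=Rt.from_euler("Z",YAW)
r=bot.movel(s["tcp_pos"]+u.apply([-2,0,0]),max_speed=10,threshold=10); s=show(r)
o=u.inv().apply(s["tcp_pos"]-tr(0)); lx=o[0]-86; y=o[1]; zz=84.6-3-81; print(lx,y,zz)
for th,dx in((.04,-1.5),(.08,-3),(.13,-4),(.2,-4),(.3,0),(.4,4)):
    lz=95*np.sin(th)+zz+.5
    p,rr=tcp(tr(lx+dx,y,lz),th)
    bot.movel(p,rr,max_speed=25)
    show(th)
p,rr=tcp(tr(lx+10,y,75),.4); bot.movel(p,rr,max_speed=60); show()
cv2.imwrite("pics/u_sc.png",imaging.capture("scene"));cv2.imwrite("pics/u_top.png",imaging.capture("top"))
b=cv2.imread("pics/u_sc.png")[110:220,150:250]
a=cv2.imread("pics/u_top.png")[150:270,290:350]
W=np.zeros((600,800,3),np.uint8);W[:,:500]=cv2.resize(b,(500,600),interpolation=2);W[:,500:]=cv2.resize(a,(300,600),interpolation=2)
cv2.imwrite("pics/u.png",W)
E
```

```text
t8.1 tcp [ 491.9 -172.6   84.6] rpy [-3.142  0.     1.468] F [ 0.1 -0.3 -1.3] op 0.296 gf 98.1 False
-120.91462471059542 0.8141255034541284 0.5999999999999943
t8.4 tcp [ 494.1 -172.9   85.3] rpy [-3.102  0.     1.468] F [-0.7  0.4 -1.4] op 0.294 gf 98.4 0.04
t8.6 tcp [ 495.2 -172.9   85.2] rpy [-3.063 -0.     1.468] F [-0.  -0.  -2.2] op 0.296 gf 98.4 0.08
t8.9 tcp [ 498.  -173.3   85.3] rpy [-3.013  0.     1.468] F [ 0.  -0.1 -3.1] op 0.291 gf 98.4 0.13
t9.2 tcp [ 502.2 -173.6   84.9] rpy [-2.943 -0.     1.468] F [ 0.1  0.3 -2. ] op 0.291 gf 98.5 0.2
t9.8 tcp [ 511.4 -174.6   84. ] rpy [-2.842 -0.     1.468] F [-0.8 -0.2 -1.9] op 0.287 gf 98.5 0.3
t10.3 tcp [ 520.2 -175.6   82.1] rpy [-2.742  0.     1.468] F [ 0.2 -0.9 -2. ] op 0.289 gf 98.5 0.4
t11.0 tcp [ 526.3 -176.1  119. ] rpy [-2.741 -0.     1.468] F [-0.9 -0.6 -1.6] op 0.292 gf 98.5
```

View pics/u.png

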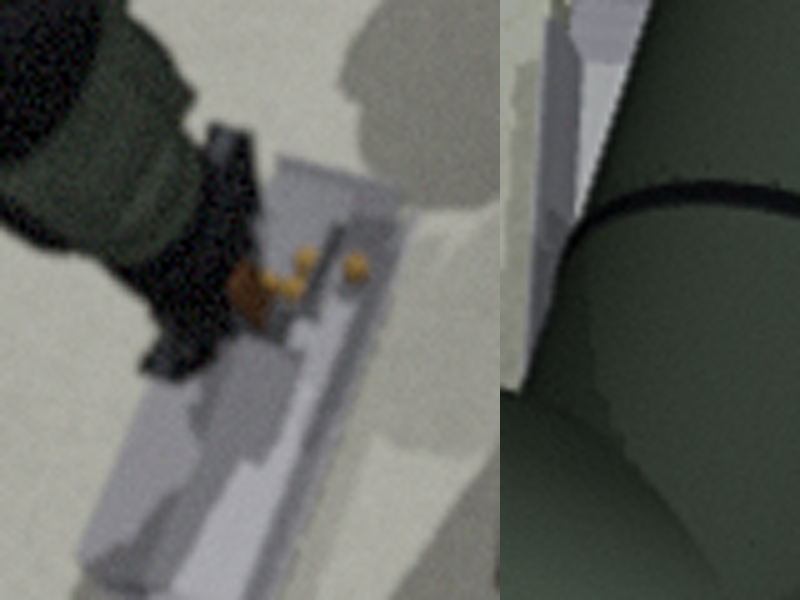

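Three balls lie inside the scoop at crop (265,280), (290,290) and (308,260). One stays behind in the trough at (355,267). Three is enough, so I carry and pour.

```bash
python3 - <<'E'
from h import *
P=-0.11; c=np.array([578,178.5,0]); L=c+Rt.from_euler("Z",P).apply([25,0,0])
def go(l,th,v,psi=P):
    p,r=tcp(l,th,psi); bot.movel(p,r,max_speed=v)
go(tr(-105,.8,190),.38,120,YAW)
go((490,0,205),.35,140)
go(L+[0,0,190],.3,140); show()
go(L+[0,0,150],.15,60)
go(L+[0,0,122],.06,40); show()
for f in("scene","top"): cv2.imwrite(f"pics/v_{f}.png",imaging.capture(f))
b=cv2.imread("pics/v_scene.png")[150:270,250:370]
a=cv2.imread("pics/v_top.png")[130:250,150:230]
W=np.zeros((450,800,3),np.uint8);W[:,:450]=cv2.resize(b,(450,450),interpolation=2);W[:,460:760]=cv2.resize(a,(300,450),interpolation=2)
cv2.imwrite("pics/v.png",W)
E
```

```text
t15.3 tcp [708.2 164.1 242. ] rpy [-2.841  0.     1.461] F [-0.3 -1.  -2.5] op 0.292 gf 98.5
t16.7 tcp [693.4 165.7 197.8] rpy [-3.081  0.     1.461] F [ 0.4 -0.  -3. ] op 0.289 gf 98.4
```

View pics/v.png

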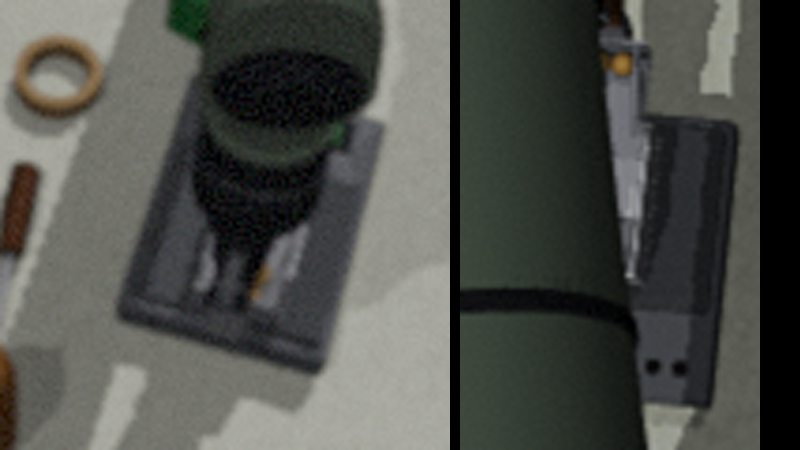

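The top view shows a ball at the scoop's back at crop (622,64), and the scoop running straight into the tub footprint along its axis. I pour slowly.

```bash
python3 - <<'E'
from h import *
P=-0.11; c=np.array([578,178.5,0]); L=c+Rt.from_euler("Z",P).apply([25,0,0])
def go(l,th,v,psi=P):
    p,r=tcp(l,th,psi); bot.movel(p,r,max_speed=v)
for th in(-.04,-.12,-.22,-.36,-.52,-.7): go(L+[0,0,121],th,30)
bot.dwell(.3); show()
go(L+[0,0,190],-.6,100); go(L+[0,0,215],0,120); go((490,0,215),0,160); show()
go(tr(5,.4,120),0,160,YAW)
for f in("scene","top"): cv2.imwrite(f"pics/w_{f}.png",imaging.capture(f))
b=cv2.imread("pics/w_scene.png")[130:250,160:360]
cv2.imwrite("pics/w.png",cv2.resize(b,(800,480),interpolation=2)); show()
E
```

```text
t21.0 tcp [616.7 174.2 238.5] rpy [ 2.442 -0.     1.461] F [ 0.2  0.  -2.3] op 0.295 gf 98.6
t24.4 tcp [575.9  -8.8 295.9] rpy [ 3.141 -0.     1.462] F [ 0.3  0.5 -1.7] op 0.293 gf 98.7
t25.9 tcp [ 617.3 -185.2  204.8] rpy [3.141 0.    1.469] F [-0.4  0.  -0.8] op 0.291 gf 98.7
```

View pics/w.png

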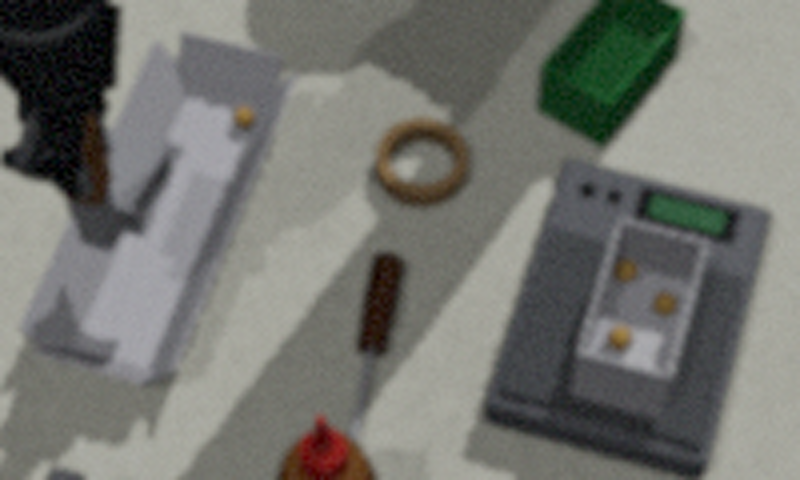

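The crop shows three balls in the tub at (625,270), (665,303) and (620,338), and the fourth alone at the near end of the trough at (243,117). The far end is clear, so I set the scoop down there and let go.

```bash
python3 - <<'E'
from h import *
p,r=tcp(tr(12,.4,0),0); p[2]=0
bot.movel(p+[0,0,100],r,max_speed=90)
t=bot.movel(p+[0,0,83.8],max_speed=25,threshold=5); s=show(t)
bot.grip(.75); bot.dwell(.2); show()
q=s["tcp_pos"]; bot.movel([q[0],q[1],210],max_speed=120)
C=lambda x,y:(160+(x+.5)/4-.5,130+(y+.5)/4-.5)
e=[onz("scene",C(*k),105) for k in((617,222),(708,240),(670,376),(578,355))]
print("tub",(sum(e)/4).round(1),[np.linalg.norm(e[0]-e[1]),np.linalg.norm(e[0]-e[3])])
for a in(0,np.pi): print(solve_ik([578,178.5,61],[np.pi,0,-.114+a]))
bot.move_ptp([578,140,240],[np.pi,0,-.114+np.pi if 0 else -.114]) if 0 else bot.move_ptp([480,60,260],r)
bot.dwell(.1)
for f in("scene","top"): cv2.imwrite(f"pics/x_{f}.png",imaging.capture(f))
show()
b=cv2.imread("pics/x_scene.png")[130:230,155:245]; a=cv2.imread("pics/x_top.png")[130:260,280:350]; d=cv2.imread("pics/x_top.png")[145:245,155:225]
W=np.zeros((560,800,3),np.uint8);W[:330,:297]=cv2.resize(b,(297,330),interpolation=2);W[:520,300:580]=cv2.resize(a,(280,520),interpolation=2);W[:300,585:795]=cv2.resize(d,(210,300),interpolation=2)
cv2.imwrite("pics/x.png",W)
E
```

```text
t27.8 tcp [ 623.7 -186.5   84.4] rpy [-3.141 -0.     1.468] F [-0.2  0.1  4.4] op 0.29 gf 99.5 True
t28.4 tcp [ 622.8 -186.1   83.3] rpy [-3.139e+00 -1.000e-03  1.468e+00] F [ 0.6 -0.2  0.3] op 0.748 gf 0.0
tub [581.  179.4 105. ] [np.float64(63.37765319013299), np.float64(108.93457176140437)]
[ 0.17756383  0.58194264 -0.25711038  0.7317433   0.         -2.85002883]
[ 0.17756383  0.58194264 -0.25711038  0.7317433   0.          0.29156383]
t31.0 tcp [480.6  59.1 259.5] rpy [-3.141  0.     1.466] F [-0.4 -0.5  0.1] op 0.75 gf 0.0
```

View pics/x.png

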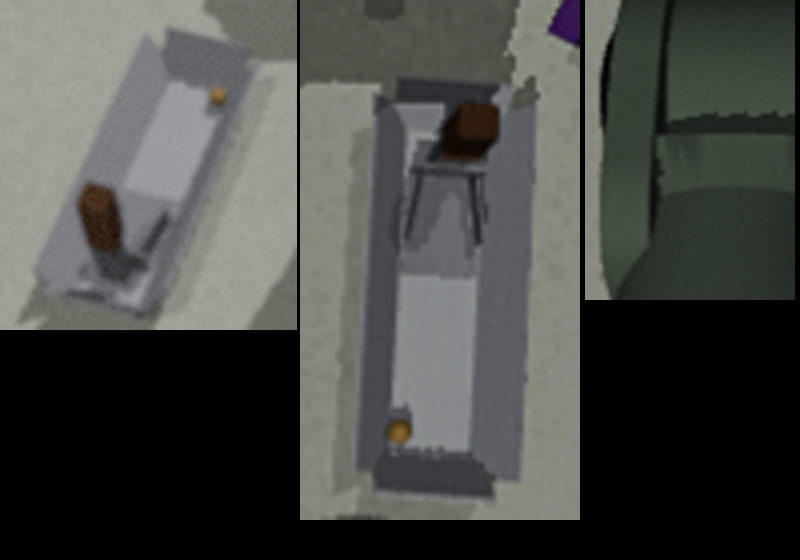

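Both views show the scoop standing level and centred at the far end of the trough, released, with the leftover ball at the near end. Now I grasp the tub and lift it.

```bash
python3 - <<'E'
from h import *
r=[np.pi,0,np.pi-.114]; c=np.array([578.5,178.8,0])
bot.grip(1.0)
bot.move_ptp(c+[0,0,200],r)
t=bot.movel(c+[0,0,66],max_speed=90,threshold=8); show(t)
if not t:
    bot.grip(0.0,60); s=show()
    if .6<s["opening"]<.9:
        q=s["tcp_pos"]; bot.movel(q+[0,0,15],max_speed=30); show(); bot.movel(q+[0,0,100],max_speed=60); bot.dwell(.8); show()
for f in("scene","top"): cv2.imwrite(f"pics/y_{f}.png",imaging.capture(f))
b=cv2.imread("pics/y_scene.png")[100:280,150:400]
cv2.imwrite("pics/y.png",cv2.resize(b,(800,576),interpolation=2))
E
```

```text
t34.2 tcp [579.  178.9  66.6] rpy [3.141e+00 1.000e-03 3.028e+00] F [0.1 0.3 0.4] op 1.002 gf 0.0 False
t34.5 tcp [579.1 179.   66.7] rpy [3.141e+00 1.000e-03 3.028e+00] F [-0.6 -0.2  4.4] op 0.742 gf 67.0
t35.2 tcp [579.  178.9  81.7] rpy [-3.142 -0.     3.028] F [ 0.7  0.8 -2.8] op 0.737 gf 66.5
t37.6 tcp [579.1 179.  166.8] rpy [3.142 0.    3.028] F [ 1.  -0.  -2.5] op 0.739 gf 66.5
```

View pics/y.png

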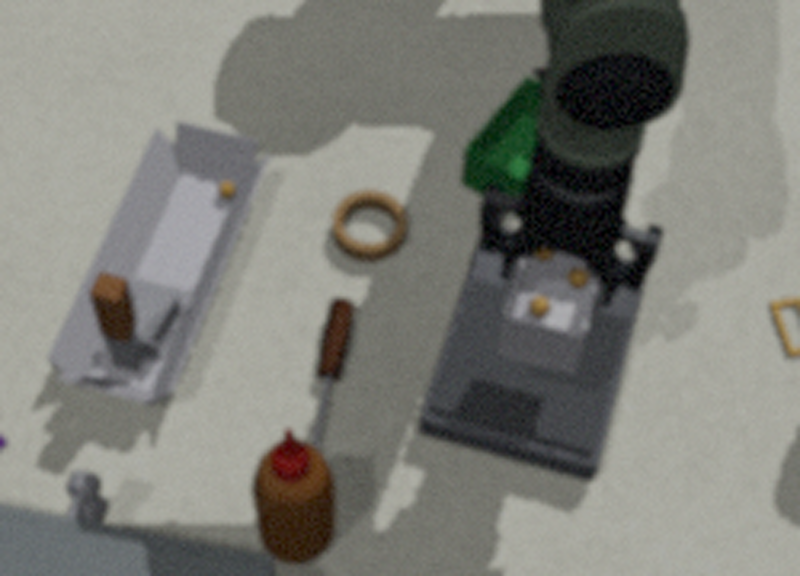

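The tub is held off the scale with its three balls in view at (543,255), (578,278) and (540,307). The scoop is standing in the trough and the bystanders in view are where they were.

```bash
python3 -c "
from bench import bot
print(bot.sign_off())"
```

```text
the job is handed in; nothing more can be done
None
```

Job handed in at about 38 s of robot time: three balls are in the tub, which is held level about 10 cm above the scale; the scoop stands released in the trough, where the fourth ball also remains.

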